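# Snap the lid onto the battery box beside the television

### The arm

A 6-joint arm with a two-finger parallel gripper is mounted at the origin on the work surface. World frame = base frame: x ahead of the robot, y to its left, z up, the work surface at z = 0. Lengths are in m, angles in rad, forces in N, time in s.
With the tool pointing down it reaches from about 0.35 to 0.975 m from the base axis. Payload 4.9 kg.
Tool frame: the origin (TCP) lies midway between the tips of the shut fingers; the grasp point (between the pads) lies 19 mm behind it; z points along the fingers, y is the direction in which the jaws open and shut (so a half turn about z gives the same grasp; the last joint's range is limited). The gripper opens to 85 mm and grips with 20 to 120 N. Pads are 22 mm wide; open, the fingers measure 114 mm over their backs; the gripper's body (76 mm by 85 mm) begins 54 mm behind the grasp point. The pads swing forward as they close: fully open they stand 13 mm farther back than shut.
Start: joints at [1.1, 0.053, 1.613, -0, 1.476, -0.119], TCP at [0.215, 0.587, 0.231] pointing down, gripper open.
Joint ranges: [-3.01, 3.01], [-1.01, 2.22], [0.06, 2.58], [-1.02, 4.17], [0.09, 2.62], [-3.14, 3.14]. Speed limits (rad/s): [2.57, 2.57, 3.14, 3.14, 3.14, 3.14].

### API

Orientations are given as a rotation vector (axis times angle).
In Python, from station import ctrl gives the robot as it stands.
- The arm moves only by the shell command python3 -m jog 'ROWS' [FORCE]. ROWS is JSON, one flat list of numbers, 7 for each row, row after row: the opening, from 0 (shut) to 1 (fully open), then the shift along the tool's x, y, z in m, then the turn, a rotation vector about the tool's x, y, z in degrees. A call has 1 to 10 rows; each row shifts and turns the commanded pose from where the row before left it, along the tool's axes as they then stand; what a row does not reach is not made up. A row lasts 1/8 s, in which the tool goes at most 62.5 mm and 10.7 degrees, less where a joint would pass 70% of its speed; a pose out of reach is approached as far as the arm can. A call with a gripper value outside its range is refused whole. The fingers move at their own pace and stop on an object; FORCE is the grip in N (left out, the last holds). Time passes only in rows, so rows that do not move let the fingers close. It gives the time, the measured TCP pose, the force and the opening at its end, in the units of the state.
- ctrl.get_obs(): the state, without advancing time (a new reading comes with each control period).
- ctrl.get_image(name): name is "scene" or "top"; returns a dict with "image" (400x640x3 uint8, blue, green, red), "camera_matrix" (3x3 intrinsics, pixels), "rvec" (rotation vector, rad) and "tvec" (3), from world to camera coordinates, as OpenCV has them. Camera axes: x right, y down, z forward; pixel columns grow to the right and rows downward; lengths in m; the calibration is good to about 2 mm. A picture is of the moment at which its call begins. There is no depth.
- ctrl.finish_job(): hands the job in, once; it reports no verdict.
Trained networks look in a picture, given as the dict that the camera call returned (one of the last four; its "shot" number tells which), for a name from the list of things; names that differ only in an ending like _2 or _b are one class to them, and where a whole thing is asked for, a point or a joint stands for the part that bears it (a point fixed in the world has none). Each returns a list of dicts, best first, with "p" (0 to 1); they miss things now and then, are a little off and sometimes report something else, mostly with a low value. They report only what shows in the picture. A call takes as long as a camera call. They do not tell look-alikes from the thing itself.
- ctrl.boxes_of(target, picture): "box" ([centre column, centre row, width, height] in pixels, round what is visible of it).
The state is a dict: "t": time; "q": joint angles; "dq": joint speeds; "effort": joint torques, N m; "tool_pos": TCP position; "tool_rot": TCP orientation; "contact_force": force on the tool from outside, world axes, zero at the start; "wrist_torque": the same for the moment, N m; "opening": finger opening in m.
Only numpy, scipy, OpenCV 4.12 (cv2) and the standard library are available. Lean on these libraries where they do the work, as an engineer would, in place of code of your own. Each camera call takes 0.05 s, during which the arm holds its last target. There are 200 camera calls.

### The job

Lift the green lid out of the white rack and lay it flat on the tabletop with its white grip bar upwards, letting go of it; then take it again by the grip bar and set it on the open white battery box. Press its four orange snap tabs down one after another, round the rim, until all four are caught and stay down, and leave the other things where they are.

Things in the scene. Friction and masses are not known exactly. Their poses are not given: they have to be found in the camera images.
- lid: Loose green lid, 0.15-0.26 kg: plate 118 (own x) x 160 (y) x 5 mm; under it a grey solid plug 96 x 132 x 20 mm, centred. Origin: centre of the plug's underside; own z points from plug to grip bar. Plate underside at z = 20, top at 25 mm; lying on the table it rests on the plug. Starts upright in the rack: own z along the rack's +x (bar away from the robot), own -x up. Same when turned half a turn about z.
- lid_edge (a point): Middle of the plate's long edge that is on top at the start, at lid (-59, 0, 22.5) mm, then 134 mm above the table. There, midway between two tabs, the upright lid can be pinched from above across plate and plug: 25 mm thick in all, lid z = 0 to 25 mm, from 11 mm below this edge down to the grip bar, 48 mm below it.
- lid_grip (a point): Centre of the white grip bar on the lid's top, 22 mm (lid x) x 60 mm (lid y) x 28 mm high; this point is 14 mm above the plate top, at lid (0, 0, 39) mm.
- pad_a (a point): Centre of the top face (24 x 24 mm) of orange snap tab a, at lid (36, 50) mm; 45 mm above the lid's origin when up, 31 mm when fully down. The tab slides down into the lid and springs back up unless caught; its 4 mm tongue reaches outwards to lid x = 66 mm (its top 2 mm below the pad's top). Press straight down with closed fingers until it stops: it passes its catch at about 5 to 12 N.
- pad_b (a point): Same for tab b, at lid (-36, 50) mm; tongue to lid x = -66 mm.
- pad_c (a point): Same for tab c, at lid (-36, -50) mm; tongue to lid x = -66 mm.
- pad_d (a point): Same for tab d, at lid (36, -50) mm; tongue to lid x = 66 mm.
- tab_a (a joint): How far tab a is pressed in, in m: 0 up, 0.014 fully down; about 0.013 when it is snapped under a catch and let go.
- tab_b (a joint): Same for tab b.
- tab_c (a joint): Same for tab c.
- tab_d (a joint): Same for tab d.
- box: White open battery box fixed to the table, 60 mm high; origin at the centre of its underside, z up, long side along own y (as the lid's; the lid fits either way round). Walls flare upwards by 12 degrees: the lid's plug has 5.7 mm of play all round on entering, 1.5 mm when home. Home, the plate rests on the rim: lid origin 40 mm above this origin.
- box_rim (a point): Centre of the box's rim plane, 60 mm above the table. At box (+-66, +-50) mm, one for each tab, stand four yellow sprung catches, 26 mm wide, tops 86 mm above the table, with ramps on the inside; they yield outwards, reach in to x = +-62.5 mm at 70 mm height, and hold a tab's tongue under them. Laid on, the lid sits home, its tabs up, tongues just above or lightly on the ramps (lid up to 4 mm high).
- rack: White rack fixed to the table: base plate 8 mm thick, x from -60 to 75, y +-98 mm about the origin on its underside. Front slot: the lid, its plate in the plane x = -30 mm, lower edge 16 mm above the table. Rear slot, x = +50 mm: a game case 105 mm tall. Grooved end posts, 66 mm above the table, near y = +-80 mm hold the plate's ends with 1.5 mm of play: lift straight up by more than 55 mm.
- game_case: Bystander: clear game case with blue insert, 14 x 170 x 105 mm, standing in the rack's rear slot. Leave alone.
- controller: Bystander: green game controller, about 100 x 150 x 45 mm, origin at the centre of its underside. Leave alone.
- remote: Bystander: silver remote, 165 (x) x 42 x 16 mm. Leave alone.
- wooden_box: Bystander: small wooden box, 73 x 63 x 44 mm. Leave alone.
- mug: Bystander: blue mug, 80 mm across, 90 mm tall. Leave alone.
- case_flat: Bystander: clear game case with red insert lying flat, 105 x 170 x 14 mm. Leave alone.
Mind the look-alikes: they are no part of the job. Leave any brown look-alike of the lid alone.

How it is judged:
On the way, in this order (a step that is already met when the one before it is completed fails the run):
1. the lid lies flat on the tabletop, grip bar up, let go (angle between lid's own z axis and vertical below 0.12 rad and height (world z) of lid below 0.008 m and contact force between the fingers and lid below 0.1 N), for 0.3 s.
2. the lid sits on the box, tabs still up (horizontal distance between lid and box below 0.006 m and angle between lid's own z axis and vertical below 0.06 rad and z of lid in the frame of box between 0.037 and 0.047 m and value of joint each of tab_a, tab_b, tab_c, tab_d below 0.008 m), for 0.1 s.
3. with the lid on the box, at least one tab is in and at least one still up (they are pressed one after another, not all at once) (horizontal distance between lid and box below 0.006 m and angle between lid's own z axis and vertical below 0.06 rad and z of lid in the frame of box above 0.037 m and value of joint any of tab_a, tab_b, tab_c, tab_d above 0.0105 m and value of joint any of tab_a, tab_b, tab_c, tab_d below 0.008 m), for 0.2 s.
At the end, for the whole second after the job is handed in: The lid is on the box, grip bar up, level and at rest, its centre within 6 mm of the box's and within 2.5 mm of its seat in height, and all four tabs stay down by more than 10.5 of their 14 mm, held by the catches (a tab that is not caught springs back up) (horizontal distance between lid and box below 0.006 m and angle between lid's own z axis and vertical below 0.06 rad and z of lid in the frame of box between 0.037 and 0.0425 m and value of joint each of tab_a, tab_b, tab_c, tab_d above 0.0105 m and linear speed of lid below 0.02 m/s); the robot touches nothing.
It fails at once if a bystander is pushed more than 40 mm from its place (distance of any of game_case, controller, remote, wooden_box, mug, case_flat from where it was at the start of the episode above 0.04 m).
It also fails if it takes over 72 s, if anything falls off the work surface, if the arm or the gripper's body presses on something with over 40 N, if the wrist force passes 120 N, or if a joint passes its speed limit or range.

## Working session

There is one attempt and no reset: what is moved stays moved. The work goes in short steps, Python scripts to look and compute and a shell command to move; the robot and the scene stay as the last step left them, time stands still between calls to the robot, and variables do not carry over. Pictures are saved under pics/ and viewed, about 8 in all and at most 12, crops included, and the job is handed in when it is done.

```bash
mkdir -p pics; ls; cat > h.py <<'E'
import numpy as np, cv2
from station import ctrl
from scipy.spatial.transform import Rotation as R
def proj(pic,P):
    p,_=cv2.projectPoints(np.array(P,float).reshape(-1,1,3),pic["rvec"],pic["tvec"],pic["camera_matrix"],None)
    return p.reshape(-1,2)
def ray(pic,uv,z):
    Rm,_=cv2.Rodrigues(np.array(pic["rvec"])); c=-Rm.T@np.array(pic["tvec"]).ravel()
    d=Rm.T@np.linalg.inv(pic["camera_matrix"])@np.array([uv[0],uv[1],1.])
    return c+d*(z-c[2])/d[2]
E
python3 - <<'E'
from h import *
np.set_printoptions(precision=3,suppress=True)
for n in ("top","scene"):
    p=ctrl.get_image(n); cv2.imwrite(f"pics/{n}0.png",p["image"])
    Rm,_=cv2.Rodrigues(np.array(p["rvec"])); print(n,-Rm.T@np.array(p["tvec"]).ravel(),Rm[2])
    for t in ("lid","lid_edge","lid_grip","box","box_rim","rack","pad_a"):
        try:
            for b in ctrl.boxes_of(t,p)[:3]: print(t,round(b["p"],2),np.round(b["box"],1))
        except Exception as e: print(t,e)
o=ctrl.get_obs(); print(o["tool_pos"],o["tool_rot"],o["t"])
E
```

```text
pics
top [ 0.442 -0.002  1.651] [ 0.066 -0.009 -0.998]
lid 0.81 [370.4 195.9  40.7  12.4]
lid 0.7 [274.  257.6  45.2  45.9]
lid 0.61 [447.2 260.1  45.7  39.3]
lid_edge 0.6 [369.4 196.4  43.   18. ]
lid_edge 0.56 [450.6 257.2  45.5  38.9]
lid_grip 0.97 [270.4 257.9  45.7  46.9]
lid_grip 0.92 [448.1 258.6  37.5  40.8]
lid_grip 0.6 [371.2 196.9  37.5  17. ]
box 0.64 [260.1 191.9  37.5  44.5]
box 0.4 [200.3 177.8  27.4  25.7]
box_rim 0.93 [259.9 192.2  40.9  39. ]
rack 0.94 [368.7 187.2  49.8  35.4]
scene [1.89  0.083 0.971] [-0.838 -0.075 -0.541]
lid 0.8 [213.8 183.   17.1  19.2]
lid 0.67 [377.1 193.1  46.5  26.9]
lid 0.63 [393.5 229.1  43.2  33.9]
lid_edge 0.91 [267.8 204.6  47.   17.6]
lid_edge 0.62 [213.3 183.   21.2  25. ]
lid_edge 0.55 [379.4 191.1  47.   27.1]
lid_grip 0.95 [265.1 203.4  41.9  20. ]
lid_grip 0.81 [216.2 185.2  20.3  21. ]
lid_grip 0.7 [378.8 192.8  43.7  28.9]
box 0.59 [394.6 225.7  46.5  38.6]
box_rim 0.67 [394.4 228.3  43.1  40.4]
rack 0.91 [264.1 229.6  61.3  33.7]
rack 0.48 [264.8 202.6  43.   18.7]
pad_a 0.44 [282.1 201.5   6.9  12.2]
[0.215 0.587 0.231] [-0.55  -3.093 -0.   ] 0.8
```

```bash
python3 - <<'E'
import cv2
a=cv2.imread("pics/top0.png")[140:300,180:500]; b=cv2.imread("pics/scene0.png")[155:275,180:500]
cv2.imwrite("pics/c0.png",cv2.vconcat([cv2.resize(a,(800,400),interpolation=3)[:340],cv2.resize(b,(800,260 if 0 else 300),interpolation=3)[:260]]))
E
```

```text
(no output)
```

View pics/c0.png

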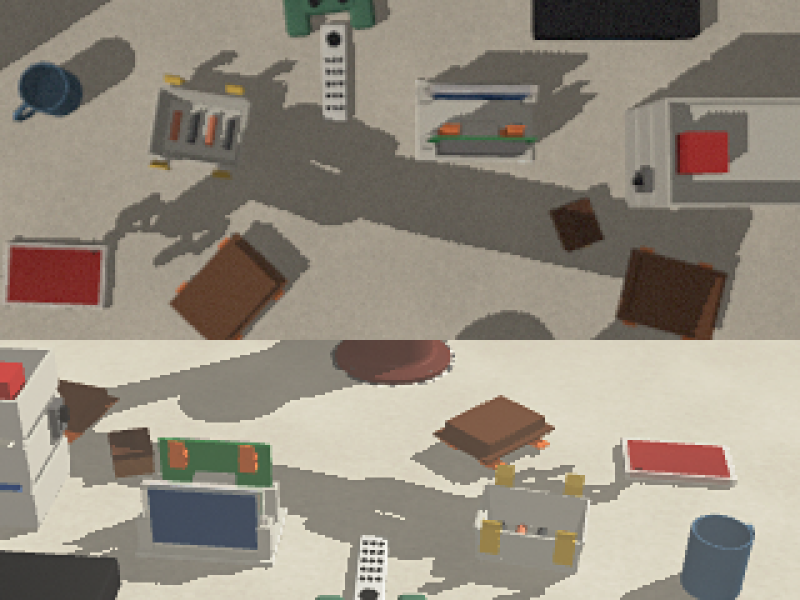

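```bash
cat >> h.py <<'E'
def crop(im,c,w=56,h=42,s=7):
    u,v=int(c[0]-w//2),int(c[1]-h//2); return cv2.resize(im[v:v+h,u:u+w],None,fx=s,fy=s,interpolation=cv2.INTER_NEAREST),(u,v)
def blobs(im,col,c,w=60,h=50,amin=3):
    hsv=cv2.cvtColor(im,cv2.COLOR_BGR2HSV); lo,hi=dict(yellow=((18,110,70),(32,255,255)),orange=((5,150,110),(16,255,255)),green=((50,90,30),(80,255,255)))[col]
    m=cv2.inRange(hsv,lo,hi); k=np.zeros_like(m); u,v=int(c[0]-w//2),int(c[1]-h//2); k[v:v+h,u:u+w]=255; m&=k
    n,l,s,ce=cv2.connectedComponentsWithStats(m)
    return [(s[i,4],ce[i].round(1),s[i,:4]) for i in range(1,n) if s[i,4]>=amin],m
E
python3 - <<'E'
from h import *
T=cv2.imread("pics/top0.png");S=cv2.imread("pics/scene0.png")
cs=[(T,(260,192)),(T,(370,190)),(S,(394,229)),(S,(265,212))]
k=[crop(*c) for c in cs]; print([x[1] for x in k])
cv2.imwrite("pics/c1.png",cv2.vconcat([cv2.hconcat([k[0][0],k[1][0]]),cv2.hconcat([k[2][0],k[3][0]])]))
for (im,c),cols in zip(cs,(["yellow"],["green","orange"],["yellow"],["green","orange"])):
    for col in cols: print(c,col,*[(int(a),b.tolist(),s.tolist()) for a,b,s in blobs(im,col,c)[0]],sep="\n  ")
E
```

```text
[(232, 171), (342, 169), (366, 208), (237, 191)]
(260, 192)
  yellow
  (22, [249.0, 171.5], [246, 170, 8, 4])
  (26, [273.5, 175.3], [270, 174, 8, 4])
  (15, [243.7, 205.7], [240, 205, 8, 3])
  (16, [267.9, 209.3], [265, 208, 7, 3])
(370, 190)
  green
  (49, [372.9, 195.2], [352, 195, 42, 2])
(370, 190)
  orange
  (27, [359.4, 191.4], [356, 190, 8, 4])
  (29, [385.0, 191.6], [380, 190, 10, 4])
(394, 229)
  yellow
  (58, [381.7, 208.6], [378, 205, 8, 9])
  (56, [409.4, 212.5], [406, 209, 8, 8])
  (98, [375.6, 233.3], [372, 227, 8, 14])
  (101, [405.3, 237.8], [401, 231, 9, 14])
(265, 212)
  green
  (15, [246.5, 196.4], [244, 194, 7, 9])
  (37, [271.1, 195.9], [254, 195, 34, 4])
  (6, [274.0, 202.5], [274, 200, 1, 6])
(265, 212)
  orange
  (3, [251.0, 196.0], [250, 196, 3, 1])
  (4, [277.5, 197.0], [276, 197, 4, 1])
  (6, [253.5, 199.5], [253, 198, 2, 4])
  (6, [281.5, 201.0], [281, 200, 2, 3])
  (4, [281.8, 205.5], [281, 204, 2, 4])
  (3, [276.3, 206.7], [276, 206, 2, 2])
```

View pics/c1.png

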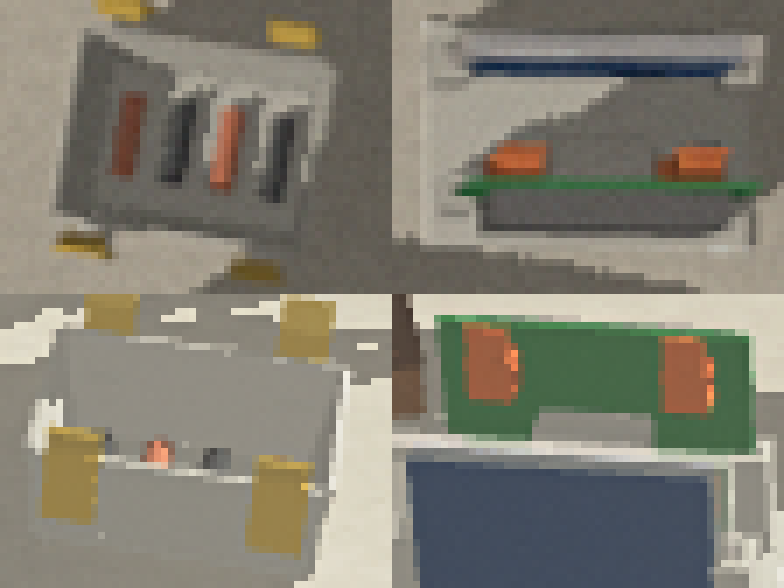

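```bash
cat > f.py <<'E'
from h import *
from scipy.optimize import least_squares
np.set_printoptions(precision=4,suppress=True)
P={n:ctrl.get_image(n) for n in ("top","scene")}
# lid edge
for n,uv in (("top",[(351.,195.7),(395.2,195.9)]),("scene",[(243.4,194.3),(288.0,197.2)])):
    a,b=[ray(P[n],q,.134) for q in uv]; print(n,"edge",a,b,"mid",(a+b)/2,"len",np.linalg.norm(a-b),"yaw",np.degrees(np.arctan2(*(a-b)[:2]*(1 if a[1]>b[1] else -1))))
# tabs in the top view orange: top faces ~ ends
# box
M=np.array([[1,1],[1,-1],[-1,1],[-1,-1]])*[.066,.05]
# top px order: far-left(+x,+y), far-right(+x,-y), near-left, near-right
top=np.array([[249,171.5],[273.5,175.3],[243.7,205.7],[267.9,209.3]])+0.0
# scene: far blobs are -x ; left = -y
sc=np.array([[405.3,237.8],[375.6,233.3],[409.4,212.5],[381.7,208.6]])
def pts(v,z): c,s=np.cos(v[2]),np.sin(v[2]); return np.c_[M@np.array([[c,s],[-s,c]])+v[:2],np.broadcast_to(z,4)]
def fit(ns):
    def r(v):
        o=[]
        for n in ns: o.append(proj(P[n],pts(v,.080 if n=="top" else np.array([.072,.072,.078,.078])))-(top if n=="top" else sc))
        return np.concatenate(o).ravel()
    s=least_squares(r,[.75,.2,0]); print(ns,s.x,np.degrees(s.x[2]),"\n",s.fun.reshape(-1,2).T)
fit(["top"]);fit(["scene"]);fit(["top","scene"])
E
python3 f.py
```

```text
top edge [ 0.5424 -0.137   0.134 ] [ 0.5413 -0.308   0.134 ] mid [ 0.5419 -0.2225  0.134 ] len 0.17099078633322162 yaw 0.3714940060965412
scene edge [ 0.5488 -0.3034  0.134 ] [ 0.5528 -0.1435  0.134 ] mid [ 0.5508 -0.2234  0.134 ] len 0.15997116426557215 yaw 1.4459482546315143
['top'] [ 0.5679  0.2276 -0.1516] -8.687435825602481 
 [[-0.1928 -0.0072 -0.2131  0.411 ]
 [ 0.8084  0.722  -0.8256 -0.6895]]
['scene'] [ 0.5892  0.2253 -0.165 ] -9.45394866710558 
 [[ 0.3358  0.0075  0.0407 -0.4136]
 [-1.0437 -1.1522  1.3022  1.187 ]]
['top', 'scene'] [ 0.5743  0.227  -0.1584] -9.076811821477238 
 [[ 0.1139  0.2654 -0.1257  0.4639  0.6694  0.554   0.0772 -0.1834]
 [-0.8396 -0.7605 -2.5265 -2.2231 -3.725  -3.6486 -1.0623 -1.0198]]
```

```bash
python3 - <<'E'
from h import *
np.set_printoptions(precision=4,suppress=True)
P={n:ctrl.get_image(n) for n in ("top","scene")}
im=P["top"]["image"].copy()
for x in np.arange(.2,1.3,.1):
  for y in np.arange(-.8,.81,.1):
    u=proj(P["top"],[x,y,0])[0].round().astype(int); cv2.circle(im,tuple(int(i) for i in u),0,(0,0,255) if round(y*10)%5 else (255,0,255),-1)
cv2.imwrite("pics/grid.png",im)
for n,uv in (("top",[(244.1,175.3),(279.9,181),(274.9,205.3),(239.9,201.3)]),("scene",[(375.3,212.4),(414.6,219.1),(411.4,236),(372,229)])):
    q=np.array([ray(P[n],np.array(a)-.5,.06) for a in uv]); print(n,q[:,:2].tolist(),q.mean(0))
E
```

```text
top [[0.6330942700472095, 0.29150974115509853], [0.609642909089966, 0.14639988572722043], [0.511112580293813, 0.16614994329288102], [0.5275738721700886, 0.30735413925458405]] [0.5704 0.2279 0.06  ]
scene [[0.5045496768761042, 0.16508908248677226], [0.5343598899144235, 0.30369007286382355], [0.637312515323919, 0.2843496375243009], [0.6094947049230339, 0.15245735814352132]] [0.5714 0.2264 0.06  ]
```

View pics/grid.png

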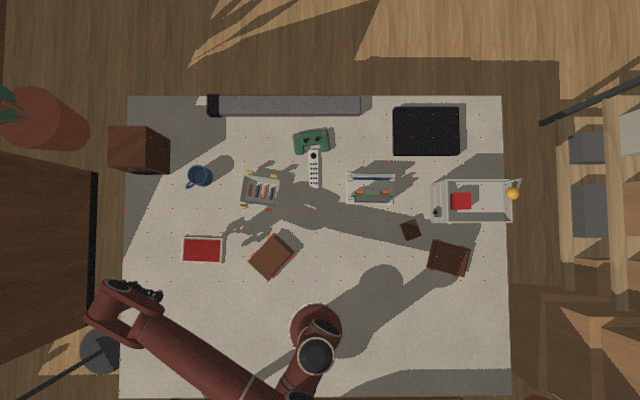

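```bash
python3 -m jog '[1,0,0,0,0,0,10.1, 1,0,0,0,0,0,10.1, 1,0,0,0,0,0,10.1, 1,0,0,0,0,0,10.1, 1,0,0,0,0,0,10.1, 1,0,0,0,0,0,10.1, 1,0,0,0,0,0,10.1]' 40
python3 -m jog '[1,-0.05,0.021,0,0,0,0, 1,-0.05,0.021,0,0,0,0, 1,-0.05,0.021,0,0,0,0, 1,-0.05,0.021,0,0,0,0, 1,-0.05,0.021,0,0,0,0, 1,-0.05,0.021,0,0,0,0, 1,-0.05,0.021,0,0,0,0, 1,-0.05,0.021,0,0,0,0]'
python3 -m jog '[1,-0.05,0.021,0,0,0,0, 1,-0.05,0.021,0,0,0,0, 1,-0.05,0.021,0,0,0,0, 1,-0.05,0.021,0,0,0,0, 1,-0.05,0.021,0,0,0,0, 1,-0.05,0.021,0,0,0,0, 1,-0.05,0.021,0,0,0,0, 1,0,0,0,0,0,0]'
cat > s.py <<'E'
from h import *
import json,os
o=ctrl.get_obs(); r=R.from_rotvec(o["tool_rot"]).as_matrix()
np.set_printoptions(precision=4,suppress=True)
print("t",o["t"],"q",np.array(o["q"]),"pos",np.array(o["tool_pos"]),"op",o["opening"],"F",np.array(o["contact_force"])); print("x",r[:,0],"y",r[:,1],"z",r[:,2])
open("log.jsonl","a").write(json.dumps([list(map(float,o["q"])),list(map(float,o["tool_pos"])),list(map(float,o["tool_rot"]))])+"\n")
E
python3 s.py
```

```text
t: 1.88
tool_pos: [0.2154, 0.5867, 0.2313]
tool_rot: [-2.244, -2.198, -0.0]
contact_force: [0.5, -0.1, 0.6]
opening: 0.0853
t: 2.88
tool_pos: [0.3778, 0.1826, 0.2316]
tool_rot: [2.237, 2.205, 0.002]
contact_force: [0.6, -0.4, -0.6]
opening: 0.0853
t: 3.88
tool_pos: [0.5196, -0.1709, 0.231]
tool_rot: [-2.242, -2.2, 0.001]
contact_force: [-1.1, 0.6, 0.1]
opening: 0.0857
t 3.875 q [-0.4536 -0.1335  1.7943 -0.0004  1.4813 -0.4345] pos [ 0.5196 -0.1709  0.231 ] op 0.08567809711546115 F [-1.0963  0.5559  0.1048]
x [ 0.019   0.9998 -0.0001] y [ 0.9998 -0.019  -0.0006] z [-0.0006 -0.0001 -1.    ]
```

```bash
python3 -m jog '[1,-0.026,0.0087,0,0,0,0, 1,-0.0257,0.0087,0.02,0,0,0, 1,0,0,0.04,0,0,0, 1,0,0,0.03,0,0,0, 1,0,0,0,0,0,0]'; python3 s.py; python3 - <<'E'
from h import *
k=[]
for n,c in (("top",(370,190)),("scene",(265,205))):
    p=ctrl.get_image(n); k.append(crop(p["image"],c)[0])
cv2.imwrite("pics/c3.png",cv2.hconcat(k))
E
```

```text
t: 4.5
tool_pos: [0.5337, -0.2179, 0.1383]
tool_rot: [-2.233, -2.201, 0.002]
contact_force: [-0.3, 0.0, 0.8]
opening: 0.0856
t 4.5 q [-0.5168  0.0176  1.8084  0.0003  1.322  -0.5027] pos [ 0.5337 -0.2179  0.1383] op 0.08557651863112851 F [-0.2842  0.0185  0.8244]
x [0.0142 0.9999 0.0033] y [ 0.9999 -0.0141 -0.0055] z [-0.0055  0.0034 -1.    ]
```

View pics/c3.png

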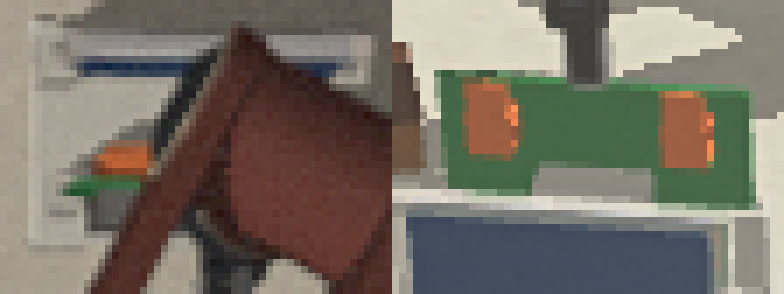

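```bash
python3 -m jog '[1,0,0,0.024,0,0,0, 1,0,0,0.023,0,0,0, 1,0,0,0,0,0,0, 0.5,0,0,0,0,0,0, 0.45,0,0,0,0,0,0, 0.4,0,0,0,0,0,0, 0.38,0,0,0,0,0,0]' 30; python3 s.py;  python3 -m jog '[0.2,0,0,0,0,0,0, 0.2,0,0,0,0,0,0, 0.2,0,0,0,0,0,0,0.2,0,0,0,0,0,0]' 30; python3 s.py
```

```text
t: 5.48
tool_pos: [0.5359, -0.22, 0.0948]
tool_rot: [2.238, 2.204, 0.0]
contact_force: [-0.6, 0.5, -1.0]
opening: 0.0321
t 5.475 q [-0.5179  0.0679  1.8348 -0.      1.2383 -0.503 ] pos [ 0.5359 -0.22    0.0948] op 0.03208891112313632 F [-0.6371  0.4819 -1.0373]
x [ 0.015   0.9999 -0.0003] y [ 0.9999 -0.015   0.0006] z [ 0.0006 -0.0003 -1.    ]
t: 5.98
tool_pos: [0.536, -0.22, 0.0947]
tool_rot: [2.238, 2.204, 0.0]
contact_force: [0.2, -0.6, 3.4]
opening: 0.0244
t 5.975 q [-0.5179  0.0681  1.8347  0.0001  1.2382 -0.503 ] pos [ 0.536  -0.22    0.0947] op 0.02443634464030797 F [ 0.2031 -0.5634  3.3937]
x [ 0.015   0.9999 -0.0003] y [ 0.9999 -0.015   0.0006] z [ 0.0006 -0.0003 -1.    ]
```

```bash
python3 -m jog '[0.1,0,0,0,0,0,0, 0.1,0,0,-0.01,0,0,0, 0.1,0,0,-0.02,0,0,0, 0.1,0,0,-0.03,0,0,0, 0.1,0,0,-0.04,0,0,0, 0.1,0,0,-0.04,0,0,0, 0.1,0,0,-0.03,0,0,0, 0.1,0,0,0,0,0,0]' 70; python3 s.py; python3 - <<'E'
from h import *
import json
from scipy.optimize import least_squares
D=[json.loads(l) for l in open("log.jsonl")]
D.append([[1.1,.053,1.613,0,1.476,-.119],[.215,.587,.231],[-.55,-3.093,0]])
Q=np.array([d[0] for d in D]);X=np.array([d[1] for d in D]);Z=np.array([R.from_rotvec(d[2]).as_matrix()[:,2] for d in D])
print(np.c_[Q[:,0],np.arctan2(X[:,1],X[:,0]),np.hypot(X[:,0],X[:,1])], Q[:,[1,2,4]].sum(1))
# planar: in q1 frame
x=np.cos(Q[:,0])*X[:,0]+np.sin(Q[:,0])*X[:,1]; y=-np.sin(Q[:,0])*X[:,0]+np.cos(Q[:,0])*X[:,1]; print("lat",y)
# tool down in all: r=o+a2 sin q2+a3 sin(q23)+b cos(q23); z=h+a2 cos q2+a3 cos q23 - b sin q23
q2=Q[:,1];q23=q2+Q[:,2];zz=X[:,2]
def f(p): o,h,a2,a3,b=p; return np.r_[o+a2*np.sin(q2)+a3*np.sin(q23)+b*np.cos(q23)-x, h+a2*np.cos(q2)+a3*np.cos(q23)-b*np.sin(q23)-zz]
s=least_squares(f,[0,0,.4,.4,0]); print(s.x,s.fun)
E
```

```text
t: 6.98
tool_pos: [0.5368, -0.2206, 0.2687]
tool_rot: [2.233, 2.201, 0.002]
contact_force: [0.2, -0.2, -1.6]
opening: 0.024
t 6.975 q [-0.5179 -0.0769  1.6794 -0.0004  1.5327 -0.5031] pos [ 0.5368 -0.2206  0.2687] op 0.023974501517030924 F [ 0.2469 -0.2014 -1.5727]
x [ 0.0148  0.9999 -0.0035] y [ 0.9999 -0.0148  0.0055] z [ 0.0054 -0.0035 -1.    ]
[[-0.45358106 -0.31770705  0.54696552]
 [-0.51681196 -0.38761469  0.57648053]
 [-0.51794546 -0.38951956  0.57932299]
 [-0.51791891 -0.38947231  0.57938211]
 [-0.51792187 -0.38991026  0.58035931]
 [ 1.1         1.21970197  0.62513519]] [3.14210752 3.14805602 3.14092524 3.14093262 3.13513801 3.142     ]
lat [0.07408993 0.07427269 0.07419573 0.07421519 0.07408999 0.07465134]
[ 3.02956438e-04 -3.86994081e-02  4.28266724e-01  6.10528877e-01
  1.00369062e-01] [ 4.05183060e-04  1.57202346e-03 -6.83465964e-04 -6.81572268e-04
 -1.16380303e-03  5.51635091e-04 -5.60402659e-05 -1.54030459e-05
  4.37242913e-05  4.38146849e-05 -3.06795856e-05  1.45829581e-05]
```

```bash
python3 -m jog '[0.1,0.03,-0.012,0,0,0,0, 0.1,0.043,-0.016,0,0,0,0, 0.1,0.043,-0.016,0,0,0,0, 0.1,0.043,-0.016,0,0,0,0, 0.1,0.03,-0.01,0,0,0,0, 0.1,0,0,0,0,0,6, 0.1,0,0,0,0,0,6, 0.1,0,0,0,0,0,0]'; python3 s.py; python3 -m jog '[0.1,0,0,0,-6,0,0, 0.1,0,0,0,-8,0,0, 0.1,0,0,0,-8,0,0, 0.1,0,0,0,-8,0,0, 0.1,0,0,0,0,0,0]'; python3 s.py
```

```text
t: 7.98
tool_pos: [0.4676, -0.0296, 0.2625]
tool_rot: [-2.453, -1.959, 0.003]
contact_force: [0.3, -1.0, -2.9]
opening: 0.0244
t 7.975 q [-0.2221 -0.3502  1.9223 -0.0002  1.5727  0.0008] pos [ 0.4676 -0.0296  0.2625] op 0.024433936958320256 F [ 0.3231 -1.0268 -2.9243]
x [ 0.2211  0.9753 -0.0002] y [ 0.9753 -0.2211 -0.0032] z [-0.0032  0.0005 -1.    ]
t: 8.6
tool_pos: [0.4663, -0.0294, 0.261]
tool_rot: [2.11, 1.685, 0.446]
contact_force: [-0.0, -0.0, -2.1]
opening: 0.0239
t 8.6 q [-0.2215 -0.7576  2.2441 -0.0017  1.1362  0.0018] pos [ 0.4663 -0.0294  0.261 ] op 0.02389856112093076 F [-0.0069 -0.0266 -2.1182]
x [ 0.2214  0.9752 -0.0008] y [ 0.8469 -0.1919  0.4959] z [ 0.4834 -0.1104 -0.8684]
```

```bash
cat > kin.py <<'E'
from h import *
import json
from scipy.optimize import least_squares
np.set_printoptions(precision=3,suppress=True)
D=[json.loads(l) for l in open("log.jsonl")]
Q=np.array([d[0] for d in D]);X=np.array([d[1] for d in D])
x=np.cos(Q[:,0])*X[:,0]+np.sin(Q[:,0])*X[:,1]
def fk(p,q2,q3,q5):
    o,d,a2,a3,b,L=p; t=q2+q3; s=t+q5
    return o+a2*np.sin(q2)+a3*np.sin(t)+b*np.cos(t)+L*np.sin(s), d+a2*np.cos(q2)+a3*np.cos(t)-b*np.sin(t)+L*np.cos(s)
def f(p): r,z=fk(p,Q[:,1],Q[:,2],Q[:,4]); return np.r_[r-x,z-X[:,2]]
s=least_squares(f,[0,.15,.4,.6,.1,.2]); p=s.x; print(p,abs(s.fun).max())
for phi in (60,50,42,35,30):
  for r in (.4,.45,.5,.55,.6,.7):
    th=np.radians(90+phi); z=.0677*np.sin(np.radians(phi))+.0125*np.cos(np.radians(phi))+.002
    best=None
    for g in ([0,1.8],[-.7,2.2],[.5,1.5]):
        w=least_squares(lambda v:np.array(fk(p,v[0],v[1],th-v.sum()))-[r,z],g)
        if w.cost<1e-8: best=np.r_[w.x,th-w.x.sum()]
    print(phi,r,round(z,3),best)
E
python3 kin.py
```

```text
[-0.     0.238  0.426  0.61   0.096  0.279] 1.5646723550144515e-07
60 0.4 0.067 [-0.849  2.612  0.854]
60 0.45 0.067 [-0.594  2.484  0.728]
60 0.5 0.067 [-0.402  2.365  0.655]
60 0.55 0.067 [-0.244  2.248  0.614]
60 0.6 0.067 [-0.109  2.132  0.594]
60 0.7 0.067 [0.125 1.897 0.596]
50 0.4 0.062 [-2.413  3.213  1.643]
50 0.45 0.062 [-0.705  2.603  0.545]
50 0.5 0.062 [-0.472  2.474  0.442]
50 0.55 0.062 [-0.295  2.353  0.386]
50 0.6 0.062 [-0.149  2.235  0.358]
50 0.7 0.062 [0.092 2.    0.352]
42 0.4 0.057 [-1.746  3.031  1.018]
42 0.45 0.057 [-0.771  2.694  0.381]
42 0.5 0.057 [-0.493  2.551  0.246]
42 0.55 0.057 [-0.302  2.425  0.181]
42 0.6 0.057 [-0.15   2.305  0.149]
42 0.7 0.057 [0.091 2.07  0.143]
35 0.4 0.051 None
35 0.45 0.051 [-0.789  2.762  0.208]
35 0.5 0.051 [-0.471  2.605  0.048]
35 0.55 0.051 [-0.272  2.475 -0.021]
35 0.6 0.051 [-0.122  2.353 -0.05 ]
35 0.7 0.051 [ 0.114  2.118 -0.051]
30 0.4 0.047 None
30 0.45 0.047 [-0.754  2.796  0.052]
30 0.5 0.047 [-0.421  2.631 -0.116]
30 0.55 0.047 [-0.226  2.5   -0.179]
30 0.6 0.047 [-0.081  2.378 -0.203]
30 0.7 0.047 [ 0.145  2.144 -0.195]
```

```bash
python3 -m jog '[0.1,0.029,0.0067,0.0038,0,0,0, 0.1,0.029,0.0067,0.0038,0,0,0, 0.1,0.029,0.0067,0.0038,0,0,0, 0.1,0,0,0,0,2.5,-4.35, 0.1,0,0,0,0,2.5,-4.35, 0.1,0,0,0,-7.5,0,0, 0.1,0,0,0,-7.5,0,0, 0.1,0,0,0,0,0,0]'; python3 s.py
```

```text
t: 9.6
tool_pos: [0.509, 0.0498, 0.261]
tool_rot: [1.801, 1.716, 0.702]
contact_force: [-0.2, 0.4, -2.5]
opening: 0.024
t 9.6 q [-0.047  -0.7883  2.331  -0.0028  0.821   0.0026] pos [0.509  0.0498 0.261 ] op 0.02396022516458041 F [-0.189   0.3594 -2.5189]
x [ 0.0489  0.9988 -0.001 ] y [ 0.7116 -0.0341  0.7018] z [ 0.7009 -0.035  -0.7124]
```

```bash
python3 -m jog '[0.1,0,-0.021,0.0214,0,0,0, 0.1,0,-0.0281,0.0285,0,0,0, 0.1,0,-0.0281,0.0285,0,0,0, 0.1,0,-0.0281,0.0285,0,0,0, 0.1,0,-0.0211,0.0214,0,0,0, 0.1,0,-0.008,0.008,0,0,0, 0.1,0,0,0,0,0,0]'; python3 s.py;  python3 - <<'E'
from h import *
k=[]
for n in ("top","scene"):
    p=ctrl.get_image(n); c=proj(p,[.53,.05,.05])[0]; k.append(crop(p["image"],c,64,48,6)[0])
cv2.imwrite("pics/c4.png",cv2.hconcat(k))
E
```

```text
t: 10.48
tool_pos: [0.5124, 0.0496, 0.0731]
tool_rot: [1.798, 1.712, 0.706]
contact_force: [0.5, -0.5, -2.2]
opening: 0.0239
t 10.475 q [-0.0472 -0.4911  2.495  -0.0054  0.3544  0.0061] pos [0.5124 0.0496 0.0731] op 0.023941572429589802 F [ 0.5338 -0.5082 -2.2142]
x [ 0.0492  0.9988 -0.0006] y [ 0.7078 -0.0345  0.7056] z [ 0.7047 -0.0351 -0.7086]
```

View pics/c4.png

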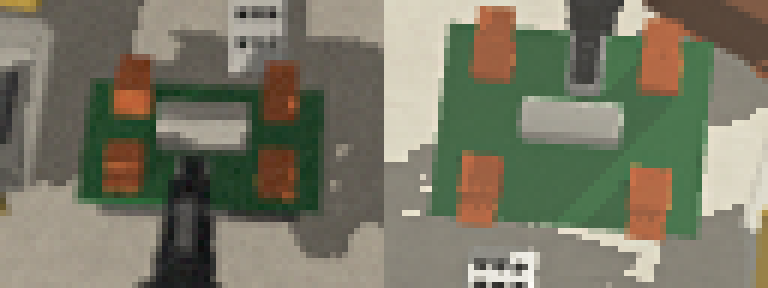

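```bash
python3 -m jog '[0.1,0,-0.0067,0.0032,0,0,0, 0.1,0,-0.0067,0.0032,0,0,0, 0.1,0,0,0,0,0,0]'; python3 -m jog '[0.1,0,-0.0014,0.0014,0,0,0, 0.1,0,0,0,0,0,0]';python3 s.py
```

```text
t: 10.95
tool_pos: [0.5059, 0.05, 0.0579]
tool_rot: [1.798, 1.712, 0.707]
contact_force: [0.8, -0.4, -1.9]
opening: 0.0238
t: 11.2
tool_pos: [0.5069, 0.0499, 0.0571]
tool_rot: [1.797, 1.71, 0.708]
contact_force: [0.8, 0.1, -2.5]
opening: 0.0238
t 11.2 q [-0.047  -0.4683  2.5136 -0.0061  0.311   0.0071] pos [0.5069 0.0499 0.0571] op 0.02379308288110505 F [ 0.8277  0.1059 -2.5455]
x [ 0.0492  0.9988 -0.0004] y [ 0.7063 -0.0346  0.7071] z [ 0.7062 -0.0351 -0.7071]
```

```bash
python3 -m jog '[0.1,0,-0.0014,0.0014,0,0,0, 0.1,0,0,0,0,0,0]';python3 -m jog '[0.4,0,0,0,0,0,0, 0.5,0,0,0,0,0,0, 0.6,0,0,0,0,0,0, 0.7,0,0,0,0,0,0, 0.8,0,0,0,0,0,0, 0.9,0,0,0,0,0,0, 1,0,0,0,0,0,0, 1,0,0,0,0,0,0]';python3 s.py; python3 - <<'E'
from h import *
k=[]
for n in ("top","scene"):
    p=ctrl.get_image(n); c=proj(p,[.53,.05,.05])[0]; k.append(crop(p["image"],c,64,48,6)[0])
cv2.imwrite("pics/c5.png",cv2.hconcat(k))
E
```

```text
t: 11.45
tool_pos: [0.5077, 0.0499, 0.0562]
tool_rot: [1.795, 1.709, 0.71]
contact_force: [-1.3, -0.3, 1.7]
opening: 0.0242
t: 12.45
tool_pos: [0.5068, 0.0499, 0.0551]
tool_rot: [1.797, 1.71, 0.708]
contact_force: [-0.7, 0.1, -1.5]
opening: 0.0851
t 12.45 q [-0.047  -0.4624  2.5139 -0.0062  0.3048  0.0072] pos [0.5068 0.0499 0.0551] op 0.08513400934954946 F [-0.6855  0.0903 -1.546 ]
x [ 0.0493  0.9988 -0.0003] y [ 0.7064 -0.0346  0.707 ] z [ 0.7061 -0.0351 -0.7072]
```

View pics/c5.png

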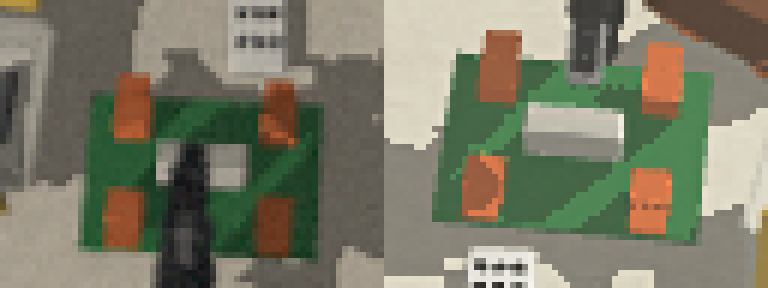

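```bash
python3 -m jog '[1,0,-0.0071,-0.0071,2,0,0, 1,0,-0.0073,-0.0068,2,0,0, 1,0,-0.0075,-0.0066,2,0,0, 1,0,-0.0077,-0.0063,2,0,0, 1,0,-0.008,-0.006,2,0,0, 1,0,0,0,0,0,0]';python3 s.py; python3 - <<'E'
from h import *
k=[]
for n in ("top","scene"):
    p=ctrl.get_image(n); c=proj(p,[.53,.05,.05])[0]; k.append(crop(p["image"],c,64,48,6)[0])
cv2.imwrite("pics/c6.png",cv2.hconcat(k))
E
```

```text
t: 13.3
tool_pos: [0.4576, 0.0524, 0.0561]
tool_rot: [1.911, 1.819, 0.576]
contact_force: [-0.3, -0.6, -0.2]
opening: 0.0856
t 13.3 q [-0.0468 -0.6098  2.5377 -0.003   0.6005  0.0042] pos [0.4576 0.0524 0.0561] op 0.08561902391249976 F [-0.3332 -0.6252 -0.2464]
x [ 0.0492  0.9988 -0.0004] y [ 0.8168 -0.0401  0.5755] z [ 0.5748 -0.0286 -0.8178]
```

View pics/c6.png

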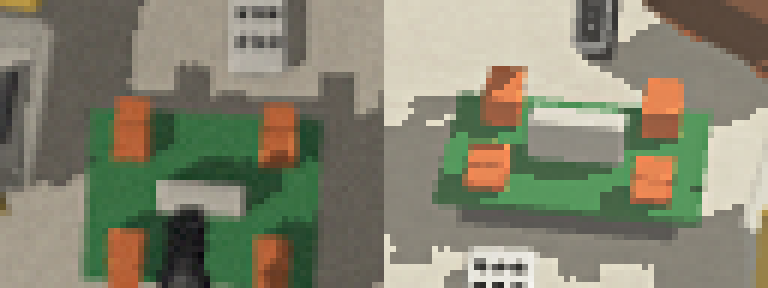

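```bash
python3 -m jog '[1,0,0.0173,-0.0245,0,0,0, 1,0,0.023,-0.0327,0,0,0, 1,0,0.023,-0.0327,0,0,0, 1,0,0.023,-0.0327,0,0,0, 1,-0.05,0,0,8.75,0,0, 1,-0.05,0,0,8.75,0,0, 1,-0.05,0,0,8.75,0,0, 1,-0.03,0,0,8.75,0,0, 1,0,0,0,0,0,0]';python3 s.py; python3 - <<'E'
from h import *
k=[]
for n in ("top","scene"):
    p=ctrl.get_image(n); c=proj(p,[.51,.05,.03])[0]; cv2.imwrite(f"pics/{n}1.png",p["image"]); a,o=crop(p["image"],c,64,48,6); print(n,o); k.append(a)
    for col in ("green","orange"): print(col,[(int(a),b.tolist(),s.tolist()) for a,b,s in blobs(p["image"],col,c)[0]])
cv2.imwrite("pics/c7.png",cv2.hconcat(k))
E
```

```text
t: 14.52
tool_pos: [0.4497, -0.1293, 0.2036]
tool_rot: [-2.276, -2.161, 0.003]
contact_force: [-0.6, 0.6, 0.1]
opening: 0.0854
t 14.525 q [-0.439  -0.318   1.9953 -0.0005  1.4678 -0.387 ] pos [ 0.4497 -0.1293  0.2036] op 0.08535373747240281 F [-0.5729  0.6236  0.1018]
x [0.0519 0.9987 0.0008] y [ 0.9986 -0.0519 -0.0034] z [-0.0033  0.001  -1.    ]
top (271, 181)
green [(711, [304.3, 208.6], [285, 194, 39, 30])]
orange [(57, [292.5, 197.1], [290, 192, 6, 11]), (53, [316.8, 198.7], [314, 194, 6, 10]), (56, [291.3, 218.3], [289, 214, 6, 10]), (51, [316.0, 220.0], [314, 215, 6, 11])]
scene (310, 193)
green [(20, [331.4, 213.0], [328, 208, 7, 8]), (8, [342.5, 209.0], [339, 209, 8, 1]), (3, [351.7, 210.3], [351, 210, 2, 2]), (200, [348.9, 221.5], [326, 211, 38, 18]), (24, [321.6, 217.1], [320, 214, 4, 7])]
orange [(35, [329.7, 205.9], [327, 203, 6, 8]), (37, [356.2, 207.7], [353, 205, 7, 6]), (3, [357.7, 213.7], [357, 213, 2, 2]), (48, [327.0, 219.1], [324, 216, 7, 8]), (46, [354.4, 221.3], [351, 218, 7, 8])]
```

View pics/c7.png

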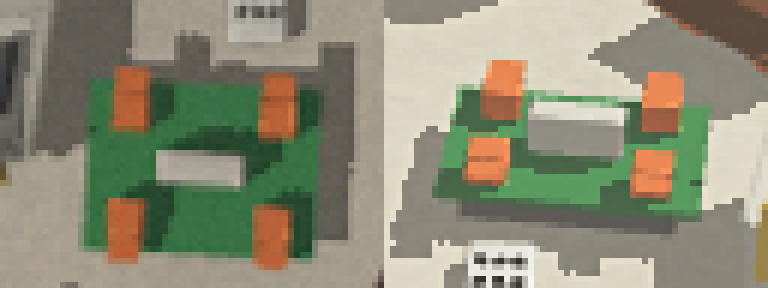

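```bash
cat > lid.py <<'E'
from h import *
from scipy.optimize import least_squares
np.set_printoptions(precision=4,suppress=True)
P={n:ctrl.get_image(n) for n in ("top","scene")}
def fit(name,M,obs,x0):
    M=np.array(M,float)
    for ns in (["top"],["scene"],["top","scene"]):
        def r(v):
            c,s=np.cos(v[2]),np.sin(v[2]); X=np.c_[M[:,:2]@np.array([[c,s],[-s,c]])+v[:2],M[:,2]]
            return np.concatenate([proj(P[n],X)-obs[n] for n in ns if n in obs]).ravel()
        s=least_squares(r,x0); print(name,ns,s.x[:2],"yaw",np.degrees(s.x[2]),"rms px",np.sqrt((s.fun**2).mean()))
def px(l,o,s): return np.array(l,float)/s+np.array(o)-.5
# order: (+x,+y),(+x,-y),(-x,-y),(-x,+y)
sg=[(1,1),(1,-1),(-1,-1),(-1,1)]
fit("plate",[(a*.059,b*.08,.025) for a,b in sg],{"top":px([(92,78),(322,85),(315,258),(85,247)],(271,181),6),"scene":px([(314,218),(49,197),(74,88),(330,105)],(310,193),6)},[.5,.05,0])
fit("bar",[(a*.011,b*.03,.053) for a,b in sg],{"top":px([(157,148),(245,152),(243,187),(157,184)],(271,181),6),"scene":px([(238,121),(144,116),(147,98),(240,105)],(310,193),6)},[.5,.05,0])
# outer rim size free-ish: use 60x77
for a0,b0 in ((.056,.074),(.058,.076)):
  fit("rim",[(a*a0,b*b0,.06) for a,b in sg],{"top":np.array([(244.1,175.3),(279.9,181),(274.9,205.3),(239.9,201.3)])-.5,"scene":np.array([(411.4,236),(372,229),(375.3,212.4),(414.6,219.1)])-.5},[.57,.227,-.16])
E
python3 lid.py
```

```text
plate ['top'] [0.4979 0.046 ] yaw -2.362791393885267 rms px 0.19681642885378725
plate ['scene'] [0.5015 0.0446] yaw -2.7382920029183913 rms px 0.3656765698759722
plate ['top', 'scene'] [0.499  0.0452] yaw -2.521151516515104 rms px 0.4011075154054304
bar ['top'] [0.4963 0.0472] yaw -2.3293514825838213 rms px 0.21491725458753574
bar ['scene'] [0.4984 0.0441] yaw -1.4633604963237956 rms px 0.3097511478271773
bar ['top', 'scene'] [0.4969 0.0455] yaw -2.048381378008154 rms px 0.4176768598726959
rim ['top'] [0.5704 0.2279] yaw -8.612845711764969 rms px 0.9052890169703134
rim ['scene'] [0.5705 0.2265] yaw -10.065106561520242 rms px 1.2343249305946224
rim ['top', 'scene'] [0.5704 0.2271] yaw -9.22872629158883 rms px 1.1057352435237489
rim ['top'] [0.5704 0.2279] yaw -8.618920903862536 rms px 1.3376804196207934
rim ['scene'] [0.57   0.2265] yaw -10.083222384421862 rms px 1.6710322830840907
rim ['top', 'scene'] [0.5702 0.227 ] yaw -9.23833650592804 rms px 1.5314883279669615
```

```bash
python3 -m jog '[1,0.0443,0.0098,0,0,0,-0.5, 1,0.0443,0.0098,0,0,0,0, 1,0.0443,0.0098,0,0,0,0, 1,0.0443,0.0098,0.02,0,0,0, 1,0,0,0.05,0,0,0, 1,0,0,0.04,0,0,0, 1,0,0,0,0,0,0, 1,0,0,0,0,0,0]';python3 s.py
```

```text
t: 15.72
tool_pos: [0.496, 0.0483, 0.0973]
tool_rot: [2.263, 2.175, 0.004]
contact_force: [1.0, -0.2, 0.7]
opening: 0.0855
t 15.725 q [-0.0523 -0.1328  2.0256 -0.0003  1.2451 -0.0123] pos [0.496  0.0483 0.0973] op 0.08550440525801242 F [ 1.0321 -0.2245  0.6649]
x [ 0.0399  0.9992 -0.0003] y [ 0.9992 -0.0399  0.0036] z [ 0.0036 -0.0004 -1.    ]
```

```bash
python3 -m jog '[1,-0.0028,0.0018,0.03,0,0,0, 1,0,0,0.025,0,0,0, 1,0,0,0.011,0,0,0, 1,0,0,0,0,0,0, 0.5,0,0,0,0,0,0, 0.4,0,0,0,0,0,0, 0.3,0,0,0,0,0,0, 0.15,0,0,0,0,0,0, 0.15,0,0,0,0,0,0, 0.15,0,0,0,0,0,0]' 40;python3 s.py
```

```text
t: 16.98
tool_pos: [0.4974, 0.045, 0.0297]
tool_rot: [2.265, 2.175, 0.001]
contact_force: [-0.3, -1.2, 4.9]
opening: 0.0212
t 16.975 q [-0.0586 -0.0268  2.0546 -0.0004  1.1129 -0.0179] pos [0.4974 0.045  0.0297] op 0.021229879890899802 F [-0.3342 -1.1927  4.871 ]
x [ 0.0405  0.9992 -0.0004] y [ 0.9992 -0.0405  0.0009] z [ 0.0009 -0.0004 -1.    ]
```

```bash
python3 -m jog '[0.1,0,0,-0.02,0,0,0, 0.1,0,0,-0.045,0,0,0, 0.1,0,0,-0.045,0,0,0, 0.1,0.0462,0.0164,0,0,0,0, 0.1,0.0462,0.0164,0,0,0,0, 0.1,0.0462,0.0164,0,0,0,0, 0.1,0.0463,0.0163,0,0,0,3.5, 0.1,0,0,0,0,0,3.4, 0.1,0,0,0,0,0,0, 0.1,0,0,0,0,0,0]' 70;python3 s.py; python3 - <<'E'
from h import *
k=[]
for n in ("top","scene"):
    p=ctrl.get_image(n); c=proj(p,[.57,.227,.1])[0]; cv2.imwrite(f"pics/{n}2.png",p["image"]); a,o=crop(p["image"],c,64,48,6); print(n,o); k.append(a)
cv2.imwrite("pics/c8.png",cv2.hconcat(k))
E
```

```text
t: 18.23
tool_pos: [0.5692, 0.2267, 0.1381]
tool_rot: [-2.392, -2.036, 0.003]
contact_force: [-0.3, 0.3, -2.4]
opening: 0.0204
t 18.225 q [ 0.2578  0.0984  1.7245 -0.0004  1.3206  0.4185] pos [0.5692 0.2267 0.1381] op 0.02038862655090761 F [-0.3233  0.2517 -2.4358]
x [ 0.1599  0.9871 -0.0011] y [ 0.9871 -0.1599 -0.0015] z [-0.0016 -0.0009 -1.    ]
top (225, 165)
scene (361, 189)
```

View pics/c8.png

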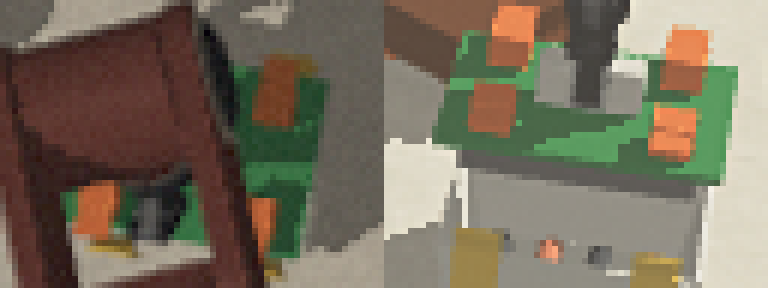

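```bash
cat > lid2.py <<'E'
exec(open("lid.py").read().split("# order")[0]); sg=[(1,1),(1,-1),(-1,-1),(-1,1)]
fit("plate",[(a*.059,b*.08,.1334) for a,b in sg],{"scene":px([(338,185),(49,147),(79,32),(356,68)],(361,189),6)},[.57,.227,-.15])
M=[(a*.066,b*.05,.086) for a,b in sg]
for n in P: print(n,proj(P[n],[ (.5705+np.cos(-.16)*a-np.sin(-.16)*b,.227+np.sin(-.16)*a+np.cos(-.16)*b,z) for a,b,z in M]))
E
python3 lid2.py 2>&1 | grep -v "\['top'\]"
```

```text
Traceback (most recent call last):
  File "lid2.py", line 2, in <module>
    fit("plate",[(a*.059,b*.08,.1334) for a,b in sg],{"scene":px([(338,185),(49,147),(79,32),(356,68)],(361,189),6)},[.57,.227,-.15])
    ~~~^^^^^^^^^^^^^^^^^^^^^^^^^^^^^^^^^^^^^^^^^^^^^^^^^^^^^^^^^^^^^^^^^^^^^^^^^^^^^^^^^^^^^^^^^^^^^^^^^^^^^^^^^^^^^^^^^^^^^^^^^^^^^^
ValueError: need at least one array to concatenate
```

```bash
sed -i 's/for ns in (\["top"\],\["scene"\],\["top","scene"\])/for ns in (["scene"],)/' lid.py; python3 lid2.py
```

```text
plate ['scene'] [0.5745 0.226 ] yaw -8.919657162374868 rms px 0.4461609697784821
top [[248.8719 171.3907]
 [273.6146 175.3241]
 [268.1388 207.9877]
 [243.257  204.0293]]
scene [[406.3185 230.0191]
 [376.4183 225.611 ]
 [381.7044 205.1478]
 [409.6831 209.0005]]
```

```bash
python3 -m jog '[0.1,0,0,0.025,0,0,0, 0.1,0,0,0.02,0,0,0, 0.1,0,0,0,0,0,0]' 30; python3 -m jog '[0.1,0,0,0.007,0,0,0, 0.1,0,0,0.006,0,0,0, 0.1,0,0,0,0,0,0]';python3 s.py
```

```text
t: 18.9
tool_pos: [0.5679, 0.2266, 0.0913]
tool_rot: [-2.391, -2.034, 0.008]
contact_force: [0.5, -0.3, -1.7]
opening: 0.0207
t: 19.27
tool_pos: [0.5696, 0.2272, 0.0807]
tool_rot: [-2.393, -2.036, 0.001]
contact_force: [-0.3, 0.0, -2.4]
opening: 0.0207
t 19.275 q [ 0.2583  0.1616  1.7584 -0.0003  1.2223  0.4193] pos [0.5696 0.2272 0.0807] op 0.020674864260778934 F [-0.2815  0.0267 -2.4289]
x [ 0.1602  0.9871 -0.0006] y [ 0.9871 -0.1602 -0.0006] z [-0.0007 -0.0005 -1.    ]
```

```bash
python3 -m jog '[0.1,0,0,0.004,0,0,0, 0.1,0,0,0,0,0,0]'; python3 -m jog '[0.1,0,0,0.003,0,0,0, 0.1,0,0,0,0,0,0]'; python3 -m jog '[0.1,0,0,0.002,0,0,0, 0.1,0,0,0,0,0,0]';python3 s.py
```

```text
t: 19.52
tool_pos: [0.5696, 0.2271, 0.0768]
tool_rot: [2.393, 2.036, -0.001]
contact_force: [-0.4, -0.7, -2.2]
opening: 0.0209
t: 19.77
tool_pos: [0.5696, 0.2271, 0.0738]
tool_rot: [-2.393, -2.036, 0.001]
contact_force: [0.8, -0.2, -1.6]
opening: 0.0206
t: 20.02
tool_pos: [0.5697, 0.2272, 0.0718]
tool_rot: [2.393, 2.036, -0.001]
contact_force: [-0.2, 0.6, -1.8]
opening: 0.0208
t 20.025 q [ 0.2583  0.1725  1.7627 -0.0004  1.207   0.4193] pos [0.5697 0.2272 0.0718] op 0.020757955506445182 F [-0.1788  0.6495 -1.7561]
x [ 0.1602  0.9871 -0.0005] y [ 0.9871 -0.1602 -0.0003] z [-0.0004 -0.0005 -1.    ]
```

```bash
python3 -m jog '[0.1,0,0,0.001,0,0,0, 0.1,0,0,0.001,0,0,0, 0.1,0,0,0,0,0,0]';python3 s.py
```

```text
t: 20.4
tool_pos: [0.5699, 0.2272, 0.0701]
tool_rot: [2.393, 2.035, -0.0]
contact_force: [0.5, 0.2, -1.9]
opening: 0.0201
t 20.4 q [ 0.2583  0.1748  1.7633 -0.0004  1.2035  0.4194] pos [0.5699 0.2272 0.0701] op 0.02013144055562064 F [ 0.479   0.1726 -1.8839]
x [ 0.1603  0.9871 -0.0003] y [ 0.9871 -0.1603  0.0001] z [ 0.0001 -0.0004 -1.    ]
```

```bash
python3 -m jog '[0.4,0,0,0,0,0,0, 0.6,0,0,0,0,0,0, 0.8,0,0,0,0,0,0, 0.8,0,0,0,0,0,0, 0.8,0,0,-0.03,0,0,0, 0.8,0,0,-0.05,0,0,0, 0,0,0,-0.05,0,0,0, 0,-0.04,-0.04,0,0,0,0, 0,-0.04,-0.04,0,0,0,0, 0,-0.04,-0.04,0,0,0,0]' 40;python3 s.py; python3 - <<'E'
from h import *
k=[]
for n in ("top","scene"):
    p=ctrl.get_image(n); c=proj(p,[.57,.227,.06])[0]; cv2.imwrite(f"pics/{n}3.png",p["image"]); a,o=crop(p["image"],c,64,48,6); print(n,o); k.append(a)
    print([(int(a),b.tolist()) for a,b,s in blobs(p["image"],"orange",c)[0]])
cv2.imwrite("pics/c9.png",cv2.hconcat(k))
E
```

```text
t: 21.65
tool_pos: [0.4309, 0.1272, 0.2003]
tool_rot: [2.392, 2.036, -0.0]
contact_force: [-0.0, -0.5, 0.7]
opening: -0.0002
t 21.65 q [ 0.1216 -0.3705  2.0406 -0.0006  1.4711  0.2821] pos [0.4309 0.1272 0.2003] op -0.00022938467364387122 F [-0.0452 -0.4884  0.6989]
x [ 0.1598  0.9872 -0.0005] y [ 0.9872 -0.1598  0.0005] z [ 0.0004 -0.0006 -1.    ]
top (227, 166)
[(61, [247.8, 177.3]), (63, [272.4, 181.4]), (67, [243.9, 199.6]), (64, [268.7, 203.7])]
scene (360, 199)
[(43, [381.1, 209.0]), (42, [409.2, 213.0]), (52, [377.4, 222.9]), (48, [406.6, 227.2])]
```

View pics/c9.png

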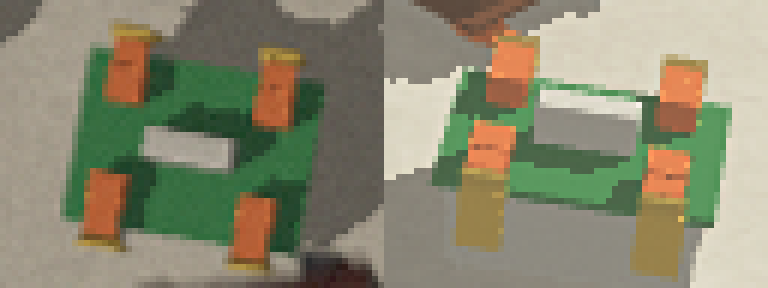

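```bash
python3 -m jog '[0,0.0355,0.0425,0,0,0,0, 0,0.0354,0.0424,0.03,0,0,0, 0,0,0,0.05,0,0,0, 0,0,0,0.022,0,0,0, 0,0,0,0,0,0,0]' 40;python3 s.py
```

```text
t: 22.38
tool_pos: [0.5257, 0.1841, 0.0956]
tool_rot: [-2.391, -2.034, 0.007]
contact_force: [0.6, 0.8, 0.3]
opening: 0.0001
t 22.375 q [ 0.2034  0.0188  1.8838 -0.0002  1.2441  0.3643] pos [0.5257 0.1841 0.0956] op 7.293831065544436e-05 F [0.5714 0.8478 0.3477]
x [ 0.1601  0.9871 -0.0021] y [ 0.9871 -0.1601 -0.0047] z [-0.005  -0.0013 -1.    ]
```

```bash
for i in 1 2 3; do python3 -m jog '[0,0,0,0.004,0,0,0, 0,0,0,0.004,0,0,0, 0,0,0,0,0,0,0]' | grep -E "pos|force"; done
```

```text
tool_pos: [0.5274, 0.1843, 0.091]
contact_force: [-0.1, 0.5, 0.9]
tool_pos: [0.5274, 0.1842, 0.0824]
contact_force: [0.8, 0.3, 1.4]
tool_pos: [0.5276, 0.1842, 0.0745]
contact_force: [2.2, -0.8, 3.2]
```

```bash
for i in 1 2; do python3 -m jog '[0,0,0,0.003,0,0,0, 0,0,0,0,0,0,0]' | grep -E "pos|force"; done
```

```text
tool_pos: [0.527, 0.1842, 0.071]
contact_force: [1.4, 1.0, 2.2]
tool_pos: [0.5272, 0.1842, 0.0704]
contact_force: [-4.0, -2.0, 14.7]
```

```bash
python3 -m jog '[0,0,0,-0.035,0,0,0, 0,0,0.036,0,0,0,0, 0,0,0.036,0,0,0,0, 0,0,0,0.012,0,0,0, 0,0,0,0,0,0,0]' | grep -E "pos|force"; for i in 1 2 3 4; do python3 -m jog '[0,0,0,0.004,0,0,0, 0,0,0,0.001,0,0,0, 0,0,0,0,0,0,0]' | grep -E "pos|force"; done
```

```text
tool_pos: [0.5953, 0.1725, 0.088]
contact_force: [0.9, 0.3, -0.2]
tool_pos: [0.5978, 0.1728, 0.0863]
contact_force: [0.1, 0.8, 0.3]
tool_pos: [0.5984, 0.1728, 0.0818]
contact_force: [-0.5, 1.4, 2.2]
tool_pos: [0.5983, 0.1728, 0.0762]
contact_force: [0.1, 1.3, 2.1]
tool_pos: [0.5982, 0.1727, 0.0711]
contact_force: [1.6, 0.7, 2.9]
```

```bash
python3 -m jog '[0,0,0,0.003,0,0,0, 0,0,0,0,0,0,0]' | grep -E "pos|force"; python3 -m jog '[0,0,0,-0.035,0,0,0, 0,0.05,0,0,0,0,0, 0,0.05,0,0,0,0,0, 0,0,0,0.012,0,0,0, 0,0,0,0,0,0,0]' | grep -E "pos|force"; python3 - <<'E'
from h import *
for n in ("top","scene"):
    p=ctrl.get_image(n); c=proj(p,[.57,.227,.06])[0]; cv2.imwrite(f"pics/{n}4.png",p["image"])
    print(n,[(int(a),b.tolist()) for a,b,s in blobs(p["image"],"orange",c)[0]])
E
```

```text
tool_pos: [0.5984, 0.1727, 0.0705]
contact_force: [-4.6, -0.5, 13.8]
tool_pos: [0.6122, 0.2704, 0.0883]
contact_force: [0.5, 0.4, -0.3]
top [(48, [272.6, 182.5]), (53, [269.1, 202.5])]
scene [(34, [380.4, 212.7]), (27, [377.4, 224.6]), (22, [407.5, 229.0])]
```

```bash
for i in 1 2 3 4; do python3 -m jog '[0,0,0,0.004,0,0,0, 0,0,0,0.001,0,0,0, 0,0,0,0,0,0,0]' | grep -E "pos|force"; done;  python3 -m jog '[0,0,0,0.003,0,0,0, 0,0,0,0,0,0,0]' | grep -E "pos|force"; python3 -m jog '[0,0,0,-0.035,0,0,0, 0,0,-0.036,0,0,0,0, 0,0,-0.036,0,0,0,0, 0,0,0,0.012,0,0,0, 0,0,0,0,0,0,0]' | grep -E "pos|force"
```

```text
tool_pos: [0.6141, 0.271, 0.0862]
contact_force: [0.2, 0.5, -0.2]
tool_pos: [0.6146, 0.2714, 0.0818]
contact_force: [1.4, -1.4, 2.1]
tool_pos: [0.6144, 0.2715, 0.0762]
contact_force: [1.6, 0.3, 2.1]
tool_pos: [0.6142, 0.2714, 0.0711]
contact_force: [0.7, 1.5, 3.1]
tool_pos: [0.6143, 0.2715, 0.0705]
contact_force: [-4.4, -2.4, 12.6]
tool_pos: [0.5418, 0.2823, 0.089]
contact_force: [0.4, -0.6, 0.0]
```

```bash
for i in 1 2 3 4; do python3 -m jog '[0,0,0,0.004,0,0,0, 0,0,0,0.001,0,0,0, 0,0,0,0,0,0,0]' | grep -E "pos|force"; done;  python3 -m jog '[0,0,0,0.003,0,0,0, 0,0,0,0,0,0,0]' | grep -E "pos|force"
```

```text
tool_pos: [0.5434, 0.2828, 0.0861]
contact_force: [0.5, 0.4, 0.2]
tool_pos: [0.5438, 0.283, 0.0819]
contact_force: [1.2, -0.4, 1.9]
tool_pos: [0.5434, 0.283, 0.0763]
contact_force: [1.3, -0.2, 2.7]
tool_pos: [0.5428, 0.2829, 0.0709]
contact_force: [2.6, -0.6, 3.0]
tool_pos: [0.543, 0.283, 0.0704]
contact_force: [-5.1, -2.6, 14.8]
```

Now retreat up and away, and look.

```bash
python3 -m jog '[0,0,0,-0.04,0,0,0, 0,0,0,-0.05,0,0,0, 0,0,0,-0.03,0,0,0, 0,-0.05,-0.03,0,0,0,0, 0,-0.05,-0.03,0,0,0,0, 0,-0.05,-0.03,0,0,0,0, 0,-0.05,-0.02,0,0,0,0, 0,0,0,0,0,0,0, 0,0,0,0,0,0,0]' | grep -E "t:|pos|force"; python3 - <<'E'
from h import *
k=[]
for n in ("top","scene"):
    p=ctrl.get_image(n); c=proj(p,[.57,.227,.06])[0]; a,o=crop(p["image"],c,64,48,6); k.append(a)
    print(n,[(int(a),b.tolist()) for a,b,s in blobs(p["image"],"orange",c)[0]])
cv2.imwrite("pics/c10.png",cv2.hconcat(k))
E
```

```text
t: 32.35
tool_pos: [0.402, 0.1033, 0.1876]
tool_rot: [-2.392, -2.035, 0.001]
contact_force: [0.3, -0.3, 0.6]
top [(57, [248.1, 177.8]), (55, [272.5, 181.9]), (56, [244.8, 199.1]), (53, [269.1, 202.5])]
scene [(33, [380.5, 212.7]), (35, [408.5, 216.4]), (28, [377.5, 224.6]), (27, [406.8, 228.7])]
```

View pics/c10.png

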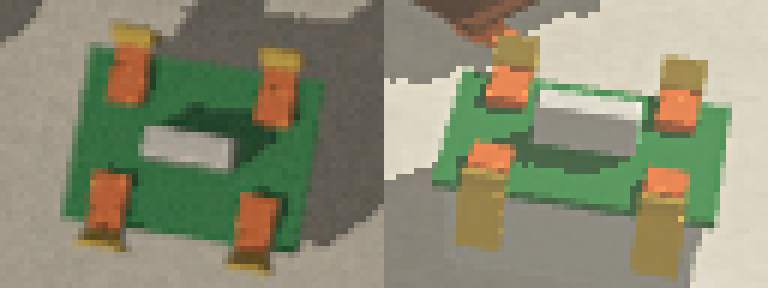

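```bash
python3 -c "
from station import ctrl
print(ctrl.finish_job())"
```

```text
the job is handed in; nothing more can be done
None
```

I finished the job and handed it in at about 32 s on the robot clock. The hand-in reported no verdict.

**What I did:**
- I pinched the green lid from above and lifted it out of the rack.
- I tilted it about 45° with its edge on the table and opened the jaws. I then drew the lower finger out, and the lid settled flat with the grip bar up and no measurable force on the fingers.
- I took it again by the bar and lowered it onto the box. There was no noticeable side force.
- I pressed the tabs in the order c, d, a, b. Each one stopped at a fingertip height of about 70.5 mm (71 mm expected), with 12.6 to 14.8 N of force.

**Last checks:**
- The final pictures from both cameras show all four orange tabs down and staying down under the yellow catches after the arm had left. The tab pads moved by the same amount within each pair (scene camera): about 3.5 pixels for the far pair and 1.6 for the near pair.
- The lid looks level and centred, the bar is up, and the arm was clear of everything.
- I judged the tab depths from the pictures, because the tab joints themselves could not be read.
- I did not check the bystanders' final positions separately. None was touched on purpose.

**Disagreement:** the scene camera read x about 4 to 5 mm too far compared with the robot's own position. I relied on the top camera and the robot's readings, and the fit on the box agreed with those.

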